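# Open the two-dial standards lock box

### The arm

A 6-joint arm with a two-finger parallel gripper is mounted at the origin on a cart in front of the work surface, level with it; the furniture and walls round the work are solid. World frame = base frame: x ahead of the robot, y to its left, z up, the work surface at z = 0. Lengths are in m, angles in degrees, forces in N, time in s.
With the tool pointing down it reaches from about 0.375 to 0.9 m from the base axis. Payload 3.1 kg.
Tool frame: the origin (TCP) lies on the centre line of the jaws, within the pads' length; the fingertips stand 17 mm ahead of it and the grasp point (between the pads) lies 2 mm behind it; z points along the fingers, y is the line along which they close (so a half turn about z gives the same grasp; the last joint's range is limited). The gripper opens to 87 mm and grips with 3 to 60 N. Pads are 19 mm wide; open, the fingers measure 117 mm over their backs; the gripper's body (75 mm by 190 mm) begins 51 mm behind the grasp point.
Start: joints at [54.574, 30.224, 82.088, -0, 67.689, -10.227], TCP at [0.266, 0.566, 0.24] pointing down, gripper open.
Joint ranges: [-176.69, 176.69], [-43.24, 126.21], [12.49, 139.97], [-82, 262], [0, 151.66], [-163.58, 163.58]. Speed limits (degrees/s): [159.86, 159.86, 180, 180, 180, 180].

### API

Orientations are given as a 3x3 rotation matrix whose columns are the frame's x, y, z axes.
In Python, from rig import bot, imaging, finder gives the robot as it stands. The module is installed in compiled form; this text tells all that it offers.
- The arm moves only by the tool play_rows, never from a script. Its argument "motion" is a list that holds one entry, the list of rows, each a list of 6 numbers: the shift along the tool's x, y, z in a scale on which 1.0 is 0.2 m, then the turn, a rotation vector about the tool's x, y, z in fractions of the full range, 1 being 360 degrees. In form: [[[dx, dy, dz, wx, wy, wz], ...]]. A call has 1 to 8 rows; each row is the pose to reach, as a shift and turn from the pose commanded when the call began, along the tool's axes at that moment; what a row does not reach only later rows make up. A row lasts 1/12 s, in which the tool goes at most 41.7 mm and 7.16 degrees, less where a joint would pass 70% of its speed; a pose out of reach is approached as far as the arm can. A shift or turn number past 1, either way, is cut back to 1. A call with a gripper value outside its range is refused whole. "fingers" is the finger opening in m, from 0 to 0.087, set as the call begins (left out, the last holds). The fingers move at their own pace and stop on an object; the grip force is fixed at half the most. Time passes only in rows, so rows that repeat a pose let the fingers close. It gives the time, the measured TCP pose, the force, the opening and the grip force at its end, in the units of the state.
- bot.read_state(): the state, without advancing time (a new reading comes with each control period).
- imaging.capture(name): name is "scene" or "side" or "wrist"; returns a dict with "frame" (480x640x3 uint8, red, green, blue), "camera_matrix" (3x3 intrinsics, pixels), "R" (3x3) and "t" (3): a world point X has camera coordinates R X + t. Camera axes: x right, y down, z forward; pixel columns grow to the right and rows downward; lengths in m; the calibration is good to about 2 mm. A picture is of the moment at which its call begins. There is no depth.
- bot.hand_in(): hands the job in; it is judged then, once.
Trained networks look in the newest picture that a camera, given by its name, has taken for a name from the list of things; names that differ only in an ending like _2 or _b are one class to them, and where a whole thing is asked for, a point or a joint stands for the part that bears it (a point fixed in the world has none). Each returns a list of dicts, best first, with "confidence" (0 to 1); they miss things now and then, are a little off and sometimes report something else, mostly with a low value. They report only what shows in the picture. A call takes as long as a camera call.
- finder.recognise(camera, name): "at" ([x, y, z] in m, in world coordinates, good to about 4 mm: the middle of the surface that is visible of it).
- finder.outline_of(camera, name): "pixels" (480x640 bool, what is visible of it).
The state is a dict: "time_s": time; "joint_positions": joint angles; "qvel": joint speeds; "tau": joint torques, N m; "position": TCP position; "tcp_rot": TCP orientation; "force": force on the tool from outside, world axes, zero at the start; "moment": the same for the moment, N m; "opening": opening from 0.0 (shut) to 1.0 (fully open); "grasp_force": force on a finger pad.
Only numpy, scipy, OpenCV 4.12 (cv2) and the standard library are available. Lean on these libraries where they do the work, as an engineer would, in place of code of your own. Each camera call takes 0.05 s, during which the arm holds its last target. There are 200 camera calls.

### The job

Unlock the standards lock box and open it: dial 3 on the left dial first, then 7 on the right. The number rings have slipped a little, so each wheel's gate lies somewhat to one side or the other of its number: ease each dial across its number until you feel the sprung bolt drop into the gate, leave it there, and do not force it. Then lift the lid and leave it standing open, without pulling hard on it while it is still bolted and without disturbing the beaker, wash bottle and black marker beside it.

Things in the scene. Friction and masses are not known exactly. Their poses are not given: they have to be found in the camera images.
- lock_box: Grey steel box 200 x 176 x 75 mm that stands fast. Origin: centre of its underside; x runs from the dials (nearer the robot) to the hinge, y to the left, z up. The nearer half is an aluminium cover plate, top 75 mm up, with two dials; the farther half is a 106 mm deep lid. As a dial nears its gate the bolt begins to drop about 0.2 rad before the gate's middle and the torque falls by 0.2 N m.
- dial_left (a joint): Black dial, 62 mm wide, upright axis at x -62, y +42 mm of the box; white numerals 0-9 clockwise. On it a finger bar 32 x 10 mm, 22 mm tall, from 84 to 106 mm above the bench. Value: rad, grows counter-clockwise from above; at 0 the bar lies along the box's x and numeral 0 is at the red mark on the lid side. Each numeral is 0.628 rad: 3 stands at the mark at 1.885. Starts 2.6 to 3.05.
- dial_right (a joint): The same dial at x -62, y -42 mm of the box; 7 stands at its mark at 4.398 rad. Starts 3.2 to 3.7. On both dials the middle of the hidden gate lies up to 0.28 rad to either side of the number. Turning takes 0.15 to 0.25 N m. When the bolt has dropped into the right gate the dial has 0.14 rad of play, then stops dead: more than 30 N there (some 0.9 N m on the dial) strains the bolt.
- window (a point): Window 14 x 12 mm between the dials onto the hidden bolt, red when bolted. A spring (8 N) draws the bolt to the robot: its bevelled nose first drops 2.5 mm into the left gate. There the dial has 0.22 rad of easy play, then stiffens to 0.5 N m, and 0.1 rad further the nose is pushed out again: leave it mid-play. In the right gate too, the bolt goes 11.5 mm more: window green, lid free.
- lid (a joint): Steel lid, rad, 0 shut, grows as it opens upwards and away from the robot, stop at 1.75; a stiff hinge (0.3 N m) lets it stay at any angle. Until the bolt is back it lifts only about 0.02 rad.
- lid_knob (a point): Centre of the lid's black barrel knob, 18 mm long along the box's y, 16 mm thick, at x +10.5 mm and 99 mm above the bench when shut, 20 mm above the lid. Pinched on its flat ends from above it can turn between the fingers as the lid swings.
- lid_hinge (a point): Middle of the lid's hinge line (along the box's y), at x +98.5 mm of the box, 76.5 mm above the bench; the knob's centre is 88 mm before and 22.5 mm above it when shut.
- beaker: White plastic beaker, 58 mm wide, 65 mm tall, to the right of the box; leave it alone. Origin: centre of its underside.
- wash_bottle: White wash bottle with a red top, 181 mm tall, right of the beaker; leave it alone. Origin: on the bench under it.
- marker_black: Black and white marker pen, 135 mm long, lying to the right of the box near the bench edge; leave it alone. Origin: under its middle.

How it is judged:
By the outcome, as a careful person would: the job done as asked, in the order asked, and still so for the second after the job is handed in, with the robot touching nothing.
It also fails if it takes over 72 s, if anything falls off the work surface, if the arm or the gripper's body presses on something with over 40 N, if the wrist force passes 120 N, or if a joint passes its speed limit or range.

## Working session

There is one attempt and no reset: what is moved stays moved. The work goes in short steps, Python scripts to look and compute and a tool call to move; the robot and the scene stay as the last step left them, time stands still between calls to the robot, and variables do not carry over. Pictures are saved under pics/ and viewed, at most 10 in all, crops included, and the job is handed in when it is done.

Besides the shell and the picture viewer there is one more tool, called after ">>>" as name([rows], argument=value, ...), one row to a line, values as JSON. play_rows: Moves the arm, as the interface text tells. Its arguments: {"type":"object","properties":{"motion":{"type":"array"},"fingers":{"type":"number"}},"required":["motion"]}

```bash
mkdir -p pics
cat > h.py <<'E'
from rig import bot, imaging, finder
import numpy as np, cv2
np.set_printoptions(precision=4,suppress=True)
def snap(c,f=None):
    d=imaging.capture(c)
    if f: cv2.imwrite('pics/'+f,d['frame'][:,:,::-1])
    return d
def proj(d,X):
    p=d['R']@np.asarray(X,float)+d['t']; q=d['camera_matrix']@p; return q[:2]/q[2]
def st():
    s=bot.read_state()
    print({k:np.round(s[k],4).tolist() for k in ('time_s','position','joint_positions','tcp_rot','force','moment','opening','grasp_force')}); return s
E
python3 - <<'E'
from h import *
st()
for c in ('scene','side','wrist'):
    d=snap(c,c+'0.png')
    print(c,d['camera_matrix'].tolist(),(-d['R'].T@d['t']))
    for n in ('lock_box','dial_left','dial_right','window','lid','lid_knob','lid_hinge','beaker','wash_bottle','marker_black'):
        try:
            r=finder.recognise(c,n); print(n,[(np.round(x['at'],4).tolist(),round(x['confidence'],2)) for x in r[:2]])
        except Exception as e: print(n,e)
E
```

```text
{'time_s': 0.0, 'position': [0.2657, 0.565, 0.2386], 'joint_positions': [54.5737, 30.2786, 82.1548, -0.0021, 67.6886, -10.2277], 'tcp_rot': [[-0.9048, 0.4257, -0.0012], [0.4257, 0.9048, -0.0018], [0.0003, -0.0021, -1.0]], 'force': [-0.0733, -0.7039, -0.4835], 'moment': [-0.032, -0.041, 0.0109], 'opening': 0.9968, 'grasp_force': 0.0}
scene [[511.2284755335183, 0.0, 315.5949032299464], [0.0, 511.2284755335183, 234.5742315258793], [0.0, 0.0, 1.0]] [ 0.2191 -0.5483  0.6491]
lock_box [([0.481, 0.1544, 0.0748], 0.74)]
dial_left [([0.4247, 0.2197, 0.0885], 0.8), ([0.4786, 0.1572, 0.0712], 0.68)]
dial_right [([0.4434, 0.1374, 0.0853], 0.77)]
window [([0.4715, -0.0481, 0.0406], 0.69), ([0.4802, 0.1558, 0.0764], 0.68)]
lid [([0.5328, 0.2058, 0.083], 0.79), ([0.4463, 0.1371, 0.0856], 0.42)]
lid_knob [([0.4853, 0.1557, 0.0727], 0.68), ([0.5306, 0.2015, 0.0759], 0.63)]
lid_hinge [([0.4805, 0.1575, 0.0721], 0.73)]
beaker [([0.4704, -0.0485, 0.0428], 0.79)]
wash_bottle [([0.4454, -0.1823, 0.0973], 0.96)]
marker_black [([0.4064, -0.1158, 0.0137], 0.6)]
side [[547.1139310988505, 0.0, 327.520743816397
[... 154 characters left out ...]
.0478], 0.38)]
dial_left [([0.4207, 0.2351, 0.0853], 0.68)]
dial_right [([0.439, 0.1531, 0.082], 0.74)]
window [([0.4877, 0.2691, 0.0743], 0.62)]
lid [([0.5363, 0.2339, 0.0861], 0.87)]
lid_knob [([0.5372, 0.2337, 0.0814], 0.73)]
lid_hinge [([0.4818, 0.2618, 0.0741], 0.69), ([0.5357, 0.23, 0.079], 0.2)]
beaker [([0.4693, -0.033, 0.0479], 0.61)]
wash_bottle [([0.4516, -0.1345, 0.0911], 0.94)]
marker_black [([0.4091, -0.0964, 0.01], 0.73)]
wrist [[378.97352071024557, 0.0, 321.485935161924], [0.0, 378.97352071024557, 241.9514362068231], [0.0, 0.0, 1.0]] [0.2076 0.5928 0.386 ]
lock_box []
dial_left []
dial_right []
window []
lid []
lid_knob []
lid_hinge []
beaker []
wash_bottle []
marker_black []
```

View pics/scene0.png

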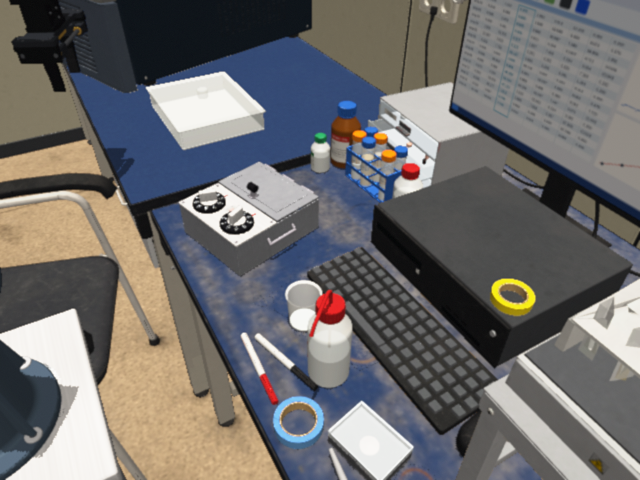

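View pics/side0.png

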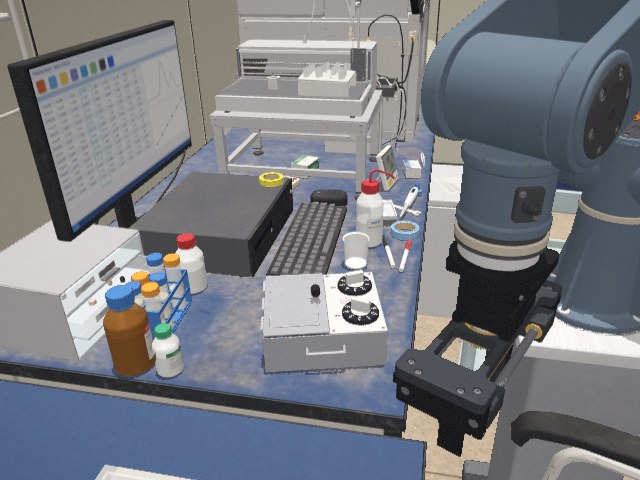

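The box stands with its dials nearest the robot. In the scene view the dials are at (208,200) and (237,220). In the side view they are at (360,312) and (354,284), with the knob at (315,290). I'll move over it for a close look with the wrist camera.

The manual's scale: shifts go in shares of 0.2 m and turns go in shares of 360 degrees. Converting my numbers, -0.166 m is -0.83, -0.125 m is -0.625.

>>> play_rows([
  [[-0.1,-0.075,0,0,0,0],[-0.205,-0.155,0,0,0,0],[-0.31,-0.23,0,0,0,0],[-0.415,-0.31,0,0,0,0],[-0.52,-0.385,0,0,0,0],[-0.625,-0.465,0,0,0,0],[-0.73,-0.54,0,0,0,0],[-0.83,-0.62,0,0,0,0]],
])

```text
time_s: 2.32
position: [0.3642, 0.3816, 0.2398]
tcp_rot: [[-0.905, 0.426, 0.001], [0.426, 0.905, 0.0], [-0.0, 0.001, -1.0]]
force: [1.7, -0.2, -0.3]
opening: 0.998
grasp_force: 0.0
```

In the tool's units: -0.166 m is -0.83, -0.146 m is -0.73, -17 degrees is -0.0472.

>>> play_rows([
  [[-0.1,-0.075,0,0,0,-0.0056],[-0.205,-0.155,0,0,0,-0.0111],[-0.31,-0.23,0,0,0,-0.0167],[-0.415,-0.31,0,0,0,-0.0222],[-0.52,-0.385,0,0,0,-0.0278],[-0.625,-0.465,0,0,0,-0.0333],[-0.73,-0.54,0,0,0,-0.0417],[-0.83,-0.62,0,0,0,-0.0472]],
], fingers=0.035)

```text
time_s: 2.98
position: [0.4617, 0.1986, 0.2398]
tcp_rot: [[-0.99, 0.14, 0.001], [0.14, 0.99, 0.0], [-0.001, 0.0, -1.0]]
force: [0.6, 0.3, 0.3]
opening: 0.482
grasp_force: 0.0
```

Run:
```python
from h import *
st()
d=snap('wrist','w1.png'); print(d['R'].tolist(),-d['R'].T@d['t'])
for n in ('lock_box','dial_left','dial_right','window','lid','lid_knob'):
    print(n,[(np.round(x['at'],4).tolist(),round(x['confidence'],2)) for x in finder.recognise('wrist',n)[:2]])
```

```text
{'time_s': 2.9833, 'position': [0.4617, 0.1986, 0.2398], 'joint_positions': [10.519, 20.7977, 99.3967, 0.0009, 59.7518, -71.4103], 'tcp_rot': [[-0.9901, 0.1404, 0.0009], [0.1404, 0.9901, 0.0002], [-0.0009, 0.0003, -1.0]], 'force': [0.5977, 0.2577, 0.2512], 'moment': [0.0144, 0.026, 0.0052], 'opening': 0.4821, 'grasp_force': 0.0}
[[0.14125081085077665, 0.9899734497227117, 0.0008816337759757661], [0.9606809173310614, -0.13728623880694138, 0.24133931240101872], [0.23904054783645226, -0.03324240482215829, -0.9704403943631424]] [0.3976 0.2072 0.3862]
lock_box [([0.4601, 0.2028, 0.0736], 0.95)]
dial_left [([0.4243, 0.2256, 0.0813], 0.87), ([0.4573, 0.2014, 0.0761], 0.52)]
dial_right [([0.4421, 0.1538, 0.0845], 0.68)]
window [([0.4569, 0.1991, 0.0801], 0.83), ([0.4606, -0.1296, 0.0091], 0.48)]
lid [([0.51, 0.2149, 0.0773], 0.88)]
lid_knob [([0.5079, 0.2156, 0.0796], 0.7)]
```

View pics/w1.png

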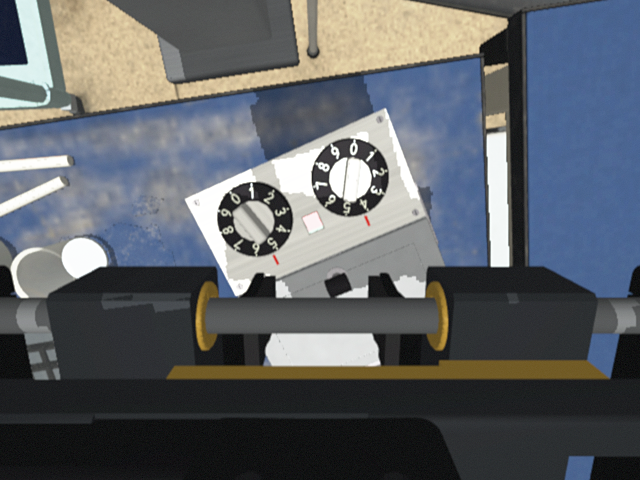

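The wrist view shows the left dial at (350,177) and the right dial at (255,219). Their red marks are at (367,221) and (276,260), the window at (313,222) and the knob at (338,285). Next I'll fit the dial discs, plate corners and bars.

```bash
cat >> h.py <<'E'
def ray(d,px,z):
    r=d['R'].T@np.linalg.solve(d['camera_matrix'],[px[0],px[1],1.]); c=-d['R'].T@d['t']
    return c+r*(z-c[2])/r[2]
E
python3 - <<'E'
from h import *
d=snap('wrist'); im=d['frame']; g=im.max(2)
m=(g<75).astype(np.uint8)
big=cv2.resize(im[90:300,170:450],None,fx=2.8,fy=2.8,interpolation=cv2.INTER_CUBIC); cv2.imwrite('pics/w1c.png',big[:,:,::-1])
C={}
for n,(u,v) in {'L':(350,177),'R':(255,219)}.items():
    w=np.zeros_like(m); w[v-43:v+44,u-43:u+44]=m[v-43:v+44,u-43:u+44]
    cs,_=cv2.findContours(w,cv2.RETR_EXTERNAL,cv2.CHAIN_APPROX_NONE)
    c=max(cs,key=cv2.contourArea); h=cv2.convexHull(c); e=cv2.fitEllipse(h); print(n,e)
    for z in (.077,.084): print(z,ray(d,e[0],z))
    C[n]=ray(d,e[0],.082)
v=C['L']-C['R']; print('dist',np.linalg.norm(v),'yaw',np.degrees(np.arctan2(-v[0],v[1])))
red=((im[:,:,0]>150)&(im[:,:,1]<110)).astype(np.uint8)
nn,_,s,c=cv2.connectedComponentsWithStats(red)
for i in range(1,nn):
    if s[i,4]>8 and c[i][1]<300: print('red',c[i],s[i,4],ray(d,c[i],.075))
for n,(u,v) in {'win':(313,222),'farR?':(427,217),'nearL':(385,109),'nearR':(187,199)}.items(): print(n,ray(d,(u,v),.075))
E
```

```text
L ((341.2120666503906, 178.74359130859375), (62.81869125366211, 74.13978576660156), 9.510542869567871)
0.077 [0.4222 0.2218 0.077 ]
0.084 [0.4217 0.2215 0.084 ]
R ((252.74014282226562, 221.0449676513672), (72.21488952636719, 74.81715393066406), 114.30805206298828)
0.077 [0.4462 0.1447 0.077 ]
0.084 [0.4451 0.1462 0.084 ]
dist 0.0794042652524295 yaw 17.247866251353756
red [364.8235 222.7647] 17 [0.4613 0.2367 0.075 ]
red [273.5 261.5] 16 [0.4837 0.1554 0.075 ]
win [0.4545 0.1939 0.075 ]
farR? [0.4638 0.2885 0.075 ]
nearL [0.374  0.2626 0.075 ]
nearR [0.4207 0.0942 0.075 ]
```

View pics/w1c.png

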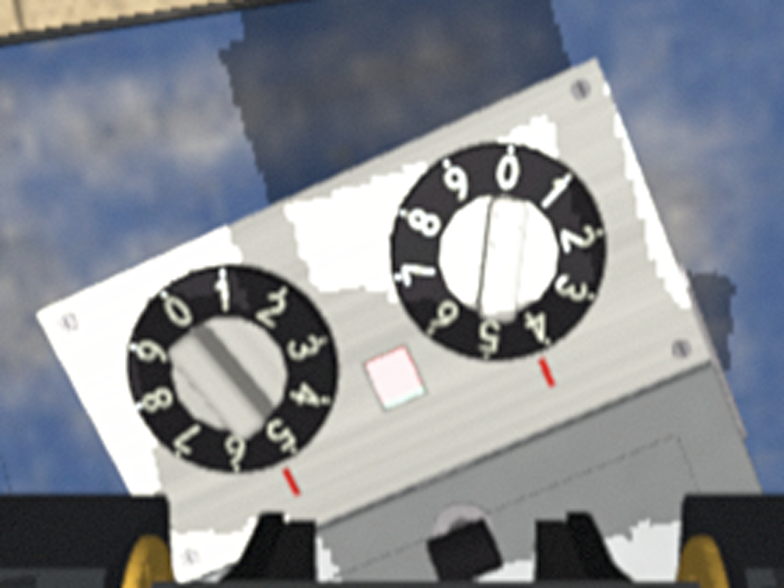

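```bash
cat >> h.py <<'E'
def box(p,b):
    c,s=np.cos(p[2]),np.sin(p[2]); return np.array([p[0]+c*b[0]-s*b[1],p[1]+s*b[0]+c*b[1],b[2]])
E
python3 - <<'E'
from h import *
from scipy.optimize import least_squares
d=snap('wrist')
F=[((347.7,179.8),(-.062,.042,.080)),((253,221.4),(-.062,-.042,.080)),((385,109),(-.1,.088,.075)),((184.5,201),(-.1,-.088,.075))]
f=lambda p:np.concatenate([(proj(d,box(p,b))-u) for u,b in F])
r=least_squares(f,[.494,.204,.27]); p=r.x; print(p,np.degrees(p[2]),r.fun)
for b in [(-.062,.042,.1),(-.062,-.042,.1),(.0105,0,.099),(.0985,0,.0765)]: print(b,box(p,b))
R=np.array(bot.read_state()['tcp_rot']); T=np.array(bot.read_state()['position'])
print('shift to left dial, z .106, tool axes',R.T@(box(p,(-.062,.042,.106))-T))
E
```

```text
[0.4944 0.2035 0.2712] 15.537973613098991 [ 0.6592 -0.266   0.948  -0.281  -1.4496  0.8609 -0.0974 -0.4881]
(-0.062, 0.042, 0.1) [0.4234 0.2273 0.1   ]
(-0.062, -0.042, 0.1) [0.4459 0.1464 0.1   ]
(0.0105, 0, 0.099) [0.5045 0.2063 0.099 ]
(0.0985, 0, 0.0765) [0.5893 0.2299 0.0765]
shift to left dial, z .106, tool axes [0.0402 0.0212 0.1336]
```

In the tool's units: 0.09 m is 0.45, 0.08 m is 0.4, 6 degrees is 0.0167.

>>> play_rows([
  [[0.05,0.025,0.075,0,0,0.0028],[0.1,0.05,0.175,0,0,0.0083],[0.15,0.08,0.3,0,0,0.0139],[0.2,0.105,0.4,0,0,0.0167],[0.2,0.105,0.45,0,0,0.0167],[0.2,0.105,0.45,0,0,0.0167]],
])

```text
time_s: 3.93
position: [0.4217, 0.2268, 0.1475]
tcp_rot: [[-0.97, 0.243, -0.005], [0.243, 0.97, -0.001], [0.005, -0.003, -1.0]]
force: [-1.0, 0.0, 0.9]
opening: 0.404
grasp_force: 0.0
```

Run:
```python
from h import *
st(); d=snap('wrist','w2.png')
```

```text
{'time_s': 3.9333, 'position': [0.4217, 0.2268, 0.1475], 'joint_positions': [14.8616, 27.69, 107.6624, 0.0047, 44.9649, -61.07], 'tcp_rot': [[-0.97, 0.2431, -0.0054], [0.2431, 0.97, -0.0014], [0.0049, -0.0026, -1.0]], 'force': [-1.0356, 0.0396, 0.8945], 'moment': [-0.0036, 0.0943, -0.0098], 'opening': 0.4037, 'grasp_force': 0.0}
```

View pics/w2.png

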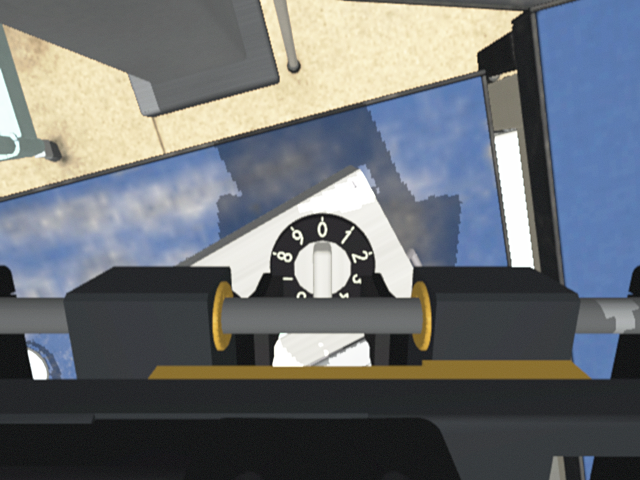

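The bar is centred between the fingers at column 322 and lines up with them. I'll descend and grip.

In the tool's units: 0.041 m is 0.205, 0.032 m is 0.16.

>>> play_rows([
  [[0,0,0.05,0,0,0],[0,0,0.1,0,0,0],[0,0,0.16,0,0,0],[0,0,0.205,0,0,0],[0,0,0.205,0,0,0]],
])

```text
time_s: 4.4
position: [0.4243, 0.2263, 0.108]
tcp_rot: [[-0.969, 0.245, -0.001], [0.245, 0.969, -0.0], [0.001, -0.0, -1.0]]
force: [0.1, -0.1, -0.9]
opening: 0.401
grasp_force: 0.0
```

>>> play_rows([
  [[0,0,0,0,0,0],[0,0,0,0,0,0],[0,0,0,0,0,0],[0,0,0,0,0,0],[0,0,0,0,0,0],[0,0,0,0,0,0]],
], fingers=0.0)

```text
time_s: 4.9
position: [0.4246, 0.2262, 0.109]
tcp_rot: [[-0.97, 0.245, 0.001], [0.245, 0.97, -0.0], [-0.001, 0.0, -1.0]]
force: [-1.0, -0.9, 2.8]
opening: 0.113
grasp_force: 30.0
```

```bash
cat >> h.py <<'E'
YAW=15.54
def ds():
    s=bot.read_state(); R=np.array(s['tcp_rot'])
    a=(np.degrees(np.arctan2(R[1,0],R[0,0]))-YAW)%180
    print('t',round(s['time_s'],2),'dial rad',round(np.radians(a),3),'or',round(np.radians(a)+np.pi,3),'mz',round(s['moment'][2],3),'tau6',round(s['tau'][5],3),'F',np.round(s['force'],1),'M',np.round(s['moment'],2),'pos',np.round(s['position'],4),'op',round(s['opening'],3),'gf',round(s['grasp_force'],1),'q6',np.round(s['joint_positions'][5],1))
E
python3 -c "
from h import *
ds()"
```

```text
t 4.9 dial rad 2.623 or 5.765 mz 0.088 tau6 0.122 F [-1.  -0.9  2.8] M [-0.04  0.03  0.09] pos [0.4246 0.2262 0.109 ] op 0.113 gf 30.0 q6 -61.1
```

In the tool's units: 8 degrees is 0.0222.

>>> play_rows([
  [[0,0,0,0,0,0.0056],[0,0,0,0,0,0.0111],[0,0,0,0,0,0.0167],[0,0,0,0,0,0.0222],[0,0,0,0,0,0.0222]],
])

```text
time_s: 5.32
position: [0.4245, 0.2261, 0.109]
tcp_rot: [[-0.926, 0.377, 0.001], [0.377, 0.926, -0.001], [-0.001, -0.0, -1.0]]
force: [-0.4, -1.7, 4.2]
opening: 0.11
grasp_force: 30.0
```

```bash
python3 -c "
from h import *
ds()"
```

```text
t 5.32 dial rad 2.483 or 5.625 mz 0.157 tau6 0.318 F [-0.4 -1.7  4.2] M [-0.32  0.03  0.16] pos [0.4245 0.2261 0.109 ] op 0.11 gf 30.0 q6 -53.1
```

In the tool's units: 4 degrees is 0.0111.

>>> play_rows([
  [[0,0,0,0,0,0.0056],[0,0,0,0,0,0.0111],[0,0,0,0,0,0.0111]],
])

```text
time_s: 5.57
position: [0.4245, 0.226, 0.109]
tcp_rot: [[-0.898, 0.44, 0.001], [0.44, 0.898, -0.001], [-0.001, -0.0, -1.0]]
force: [-0.0, -2.3, 5.7]
opening: 0.107
grasp_force: 30.0
```

```bash
python3 -c "
from h import *
ds()"
```

```text
t 5.57 dial rad 2.414 or 5.556 mz 0.151 tau6 0.348 F [-0.  -2.3  5.7] M [-0.44  0.06  0.15] pos [0.4245 0.226  0.109 ] op 0.107 gf 30.0 q6 -49.1
```

In the tool's units: 4 degrees is 0.0111.

>>> play_rows([
  [[0,0,0,0,0,0.0056],[0,0,0,0,0,0.0111],[0,0,0,0,0,0.0111]],
])

```text
time_s: 5.82
position: [0.4244, 0.2259, 0.109]
tcp_rot: [[-0.865, 0.502, 0.0], [0.502, 0.865, -0.001], [-0.001, -0.0, -1.0]]
force: [0.4, -2.7, 5.7]
opening: 0.111
grasp_force: 30.0
```

```bash
python3 -c "
from h import *
ds()"
```

```text
t 5.82 dial rad 2.345 or 5.486 mz 0.171 tau6 0.345 F [ 0.4 -2.7  5.7] M [-0.49  0.05  0.17] pos [0.4244 0.2259 0.109 ] op 0.111 gf 30.0 q6 -45.1
```

In the tool's units: 4 degrees is 0.0111.

>>> play_rows([
  [[0,0,0,0,0,0.0056],[0,0,0,0,0,0.0111],[0,0,0,0,0,0.0111]],
])

```text
time_s: 6.07
position: [0.4244, 0.2258, 0.109]
tcp_rot: [[-0.828, 0.561, 0.0], [0.561, 0.828, -0.001], [-0.001, -0.001, -1.0]]
force: [-0.8, -2.5, 5.8]
opening: 0.114
grasp_force: 30.0
```

```bash
python3 -c "
from h import *
ds()"
```

```text
t 6.07 dial rad 2.275 or 5.417 mz 0.219 tau6 0.385 F [-0.8 -2.5  5.8] M [-0.57  0.07  0.22] pos [0.4244 0.2258 0.109 ] op 0.114 gf 30.0 q6 -41.1
```

In the tool's units: 4 degrees is 0.0111.

>>> play_rows([
  [[0,0,0,0,0,0.0056],[0,0,0,0,0,0.0111],[0,0,0,0,0,0.0111]],
])

```text
time_s: 6.32
position: [0.4243, 0.2257, 0.109]
tcp_rot: [[-0.787, 0.617, 0.0], [0.617, 0.787, -0.001], [-0.001, -0.001, -1.0]]
force: [-0.5, -3.2, 5.7]
opening: 0.112
grasp_force: 30.0
```

```bash
python3 -c "
from h import *
ds()"
```

```text
t 6.32 dial rad 2.205 or 5.347 mz 0.155 tau6 0.248 F [-0.5 -3.2  5.7] M [-0.59  0.1   0.16] pos [0.4243 0.2257 0.109 ] op 0.112 gf 30.0 q6 -37.1
```

In the tool's units: 4 degrees is 0.0111.

>>> play_rows([
  [[0,0,0,0,0,0.0056],[0,0,0,0,0,0.0111],[0,0,0,0,0,0.0111]],
])

```text
time_s: 6.57
position: [0.4243, 0.2257, 0.109]
tcp_rot: [[-0.742, 0.671, 0.0], [0.671, 0.742, -0.001], [-0.001, -0.001, -1.0]]
force: [-0.3, -3.8, 6.5]
opening: 0.109
grasp_force: 30.0
```

```bash
python3 -c "
from h import *
ds()"
```

```text
t 6.57 dial rad 2.135 or 5.277 mz 0.174 tau6 0.33 F [-0.3 -3.8  6.5] M [-0.67  0.11  0.17] pos [0.4243 0.2257 0.109 ] op 0.109 gf 30.0 q6 -33.1
```

In the tool's units: 4 degrees is 0.0111.

>>> play_rows([
  [[0,0,0,0,0,0.0056],[0,0,0,0,0,0.0111],[0,0,0,0,0,0.0111]],
])

```text
time_s: 6.82
position: [0.4242, 0.2256, 0.109]
tcp_rot: [[-0.693, 0.721, -0.0], [0.721, 0.693, -0.001], [-0.001, -0.001, -1.0]]
force: [-0.2, -4.6, 7.2]
opening: 0.112
grasp_force: 30.0
```

```bash
python3 -c "
from h import *
ds()"
```

```text
t 6.82 dial rad 2.066 or 5.207 mz 0.231 tau6 0.355 F [-0.2 -4.6  7.2] M [-0.71  0.09  0.23] pos [0.4242 0.2256 0.109 ] op 0.112 gf 30.0 q6 -29.1
```

In the tool's units: 4 degrees is 0.0111.

>>> play_rows([
  [[0,0,0,0,0,0.0056],[0,0,0,0,0,0.0111],[0,0,0,0,0,0.0111]],
])

```text
time_s: 7.07
position: [0.4241, 0.2255, 0.109]
tcp_rot: [[-0.641, 0.767, -0.0], [0.767, 0.641, -0.001], [-0.001, -0.001, -1.0]]
force: [-1.3, -4.8, 6.0]
opening: 0.11
grasp_force: 30.0
```

```bash
python3 -c "
from h import *
ds()"
```

```text
t 7.07 dial rad 1.996 or 5.137 mz 0.099 tau6 0.257 F [-1.3 -4.8  6. ] M [-0.83  0.05  0.1 ] pos [0.4241 0.2255 0.109 ] op 0.11 gf 30.0 q6 -25.1
```

In the tool's units: 2 degrees is 0.0056.

>>> play_rows([
  [[0,0,0,0,0,0.0028],[0,0,0,0,0,0.0056],[0,0,0,0,0,0.0056]],
])

```text
time_s: 7.32
position: [0.4241, 0.2255, 0.109]
tcp_rot: [[-0.615, 0.789, -0.0], [0.789, 0.615, -0.001], [-0.001, -0.001, -1.0]]
force: [-0.2, -4.8, 6.2]
opening: 0.112
grasp_force: 30.0
```

```bash
python3 -c "
from h import *
ds()"
```

```text
t 7.32 dial rad 1.961 or 5.103 mz 0.177 tau6 0.215 F [-0.2 -4.8  6.2] M [-0.86  0.14  0.18] pos [0.4241 0.2255 0.109 ] op 0.112 gf 30.0 q6 -23.1
```

In the tool's units: 2 degrees is 0.0056.

>>> play_rows([
  [[0,0,0,0,0,0.0028],[0,0,0,0,0,0.0056],[0,0,0,0,0,0.0056]],
])

```text
time_s: 7.57
position: [0.424, 0.2255, 0.109]
tcp_rot: [[-0.586, 0.81, -0.001], [0.81, 0.586, -0.001], [-0.001, -0.001, -1.0]]
force: [-0.2, -3.9, 6.6]
opening: 0.113
grasp_force: 30.0
```

```bash
python3 -c "
from h import *
ds()"
```

```text
t 7.57 dial rad 1.926 or 5.068 mz -0.01 tau6 0.097 F [-0.2 -3.9  6.6] M [-0.94  0.09 -0.01] pos [0.424  0.2255 0.109 ] op 0.113 gf 30.0 q6 -21.1
```

```bash
cat >> h.py <<'E'
def avg(n=5):
    A=[]
    for i in range(n):
        s=bot.read_state(); A.append([s['moment'][2],s['tau'][5]]); imaging.capture('side')
    print('avg mz,tau6',np.mean(A,0),np.std(A,0)); ds()
E
python3 -c "
from h import *
avg()"
```

```text
avg mz,tau6 [0.0105 0.0362] [0.0213 0.0309]
t 7.82 dial rad 1.926 or 5.068 mz 0.024 tau6 0.016 F [-1.6 -4.5  7. ] M [-0.88  0.14  0.02] pos [0.424  0.2255 0.109 ] op 0.112 gf 30.0 q6 -21.2
```

In the tool's units: 3 degrees is 0.0083.

>>> play_rows([
  [[0,0,0,0,0,0.0028],[0,0,0,0,0,0.0083],[0,0,0,0,0,0.0083]],
])

```text
time_s: 8.07
position: [0.4239, 0.2254, 0.109]
tcp_rot: [[-0.542, 0.84, -0.001], [0.84, 0.542, -0.001], [-0.001, -0.001, -1.0]]
force: [-1.7, -4.5, 6.5]
opening: 0.113
grasp_force: 30.0
```

```bash
python3 -c "
from h import *
avg()"
```

```text
avg mz,tau6 [-0.0456 -0.0141] [0.0162 0.0721]
t 8.32 dial rad 1.874 or 5.015 mz -0.097 tau6 -0.061 F [-1.4 -3.4  6.8] M [-0.89  0.1  -0.1 ] pos [0.424  0.2254 0.109 ] op 0.114 gf 30.0 q6 -18.1
```

In the tool's units: 3 degrees is 0.0083.

>>> play_rows([
  [[0,0,0,0,0,0.0028],[0,0,0,0,0,0.0083],[0,0,0,0,0,0.0083]],
])

```text
time_s: 8.57
position: [0.4239, 0.2254, 0.109]
tcp_rot: [[-0.498, 0.867, -0.001], [0.867, 0.498, -0.002], [-0.001, -0.002, -1.0]]
force: [-1.0, -5.0, 6.3]
opening: 0.112
grasp_force: 30.0
```

```bash
python3 -c "
from h import *
avg()"
```

```text
avg mz,tau6 [0.0674 0.1088] [0.0095 0.074 ]
t 8.82 dial rad 1.822 or 4.963 mz 0.078 tau6 0.06 F [-0.9 -5.8  7.2] M [-0.92  0.15  0.08] pos [0.4239 0.2254 0.109 ] op 0.114 gf 30.0 q6 -15.2
```

In the tool's units: 3 degrees is 0.0083.

>>> play_rows([
  [[0,0,0,0,0,0.0028],[0,0,0,0,0,0.0083],[0,0,0,0,0,0.0083]],
])

```text
time_s: 9.07
position: [0.4238, 0.2253, 0.109]
tcp_rot: [[-0.452, 0.892, -0.001], [0.892, 0.452, -0.002], [-0.001, -0.002, -1.0]]
force: [-1.2, -4.5, 6.8]
opening: 0.11
grasp_force: 30.0
```

```bash
python3 -c "
from h import *
avg()"
```

```text
avg mz,tau6 [0.0564 0.1105] [0.025  0.0735]
t 9.32 dial rad 1.77 or 4.911 mz 0.072 tau6 0.062 F [-0.9 -4.8  7.8] M [-0.95  0.2   0.07] pos [0.4238 0.2253 0.109 ] op 0.112 gf 30.0 q6 -12.2
```

In the tool's units: 3 degrees is 0.0083.

>>> play_rows([
  [[0,0,0,0,0,0.0028],[0,0,0,0,0,0.0083],[0,0,0,0,0,0.0083]],
])

```text
time_s: 9.57
position: [0.4238, 0.2253, 0.109]
tcp_rot: [[-0.405, 0.914, -0.001], [0.914, 0.405, -0.002], [-0.001, -0.002, -1.0]]
force: [-1.0, -5.7, 6.8]
opening: 0.112
grasp_force: 30.0
```

```bash
python3 -c "
from h import *
avg(3)"
```

```text
avg mz,tau6 [0.054  0.1423] [0.029  0.0802]
t 9.72 dial rad 1.717 or 4.859 mz 0.058 tau6 0.062 F [-1.1 -5.2  7.4] M [-0.96  0.19  0.06] pos [0.4237 0.2253 0.109 ] op 0.112 gf 30.0 q6 -9.2
```

In the tool's units: 2 degrees is 0.0056.

>>> play_rows([
  [[0,0,0,0,0,0.0028],[0,0,0,0,0,0.0056],[0,0,0,0,0,0.0056]],
])

```text
time_s: 9.97
position: [0.4237, 0.2253, 0.109]
tcp_rot: [[-0.373, 0.928, -0.001], [0.928, 0.373, -0.002], [-0.001, -0.002, -1.0]]
force: [-1.5, -4.6, 7.0]
opening: 0.109
grasp_force: 30.0
```

```bash
python3 -c "
from h import *
avg(3)"
```

```text
avg mz,tau6 [0.1176 0.1513] [0.0272 0.0419]
t 10.12 dial rad 1.683 or 4.824 mz 0.07 tau6 0.11 F [-1.2 -5.4  7. ] M [-0.94  0.18  0.07] pos [0.4237 0.2253 0.109 ] op 0.11 gf 30.0 q6 -7.2
```

In the tool's units: 2 degrees is 0.0056.

>>> play_rows([
  [[0,0,0,0,0,0.0028],[0,0,0,0,0,0.0056],[0,0,0,0,0,0.0056]],
])

```text
time_s: 10.37
position: [0.4237, 0.2253, 0.109]
tcp_rot: [[-0.341, 0.94, -0.001], [0.94, 0.341, -0.002], [-0.001, -0.002, -1.0]]
force: [-0.5, -4.6, 8.3]
opening: 0.107
grasp_force: 30.0
```

```bash
python3 -c "
from h import *
avg(3)"
```

```text
avg mz,tau6 [0.1575 0.1832] [0.0194 0.0426]
t 10.52 dial rad 1.648 or 4.789 mz 0.126 tau6 0.141 F [-1.8 -5.1  7.3] M [-0.98  0.21  0.13] pos [0.4237 0.2253 0.109 ] op 0.11 gf 30.0 q6 -5.2
```

In the tool's units: 2 degrees is 0.0056.

>>> play_rows([
  [[0,0,0,0,0,0.0028],[0,0,0,0,0,0.0056],[0,0,0,0,0,0.0056]],
])

```text
time_s: 10.77
position: [0.4236, 0.2253, 0.109]
tcp_rot: [[-0.309, 0.951, -0.001], [0.951, 0.309, -0.002], [-0.002, -0.002, -1.0]]
force: [-0.4, -4.0, 7.1]
opening: 0.114
grasp_force: 30.1
```

```bash
python3 -c "
from h import *
avg(3); d=snap('side'); a=d['frame'][255:345,290:400]; cv2.imwrite('pics/s2.png',cv2.resize(a,None,fx=6,fy=6,interpolation=cv2.INTER_CUBIC)[:,:,::-1])"
```

```text
avg mz,tau6 [0.2957 0.3364] [0.0299 0.0416]
t 10.92 dial rad 1.614 or 4.755 mz 0.305 tau6 0.294 F [-1.1 -4.3  7.5] M [-0.93  0.24  0.3 ] pos [0.4236 0.2253 0.109 ] op 0.117 gf 30.1 q6 -3.2
```

View pics/s2.png

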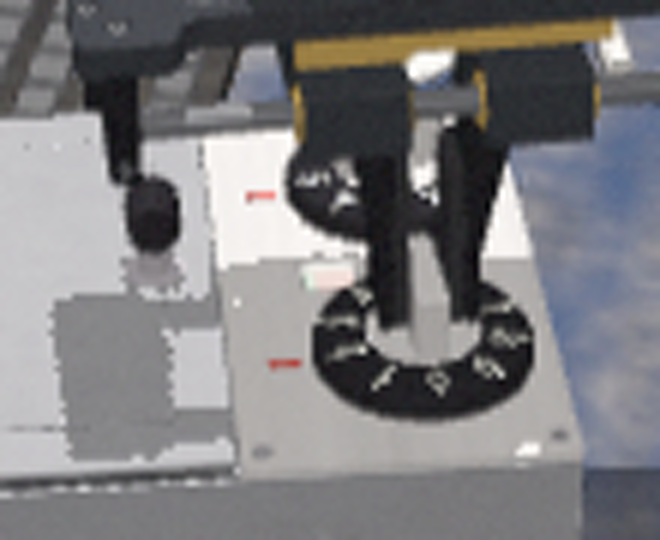

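The side view shows the left dial turned in the grip, with the bar across the fingers at (430,290). The torque rise at about 1.63 rad is the far wall and the drop began at about 1.945, so the gate's middle is about 1.75. I'll ease back there, release and lift.

In the tool's units: -8 degrees is -0.0222.

>>> play_rows([
  [[0,0,0,0,0,-0.0056],[0,0,0,0,0,-0.0111],[0,0,0,0,0,-0.0167],[0,0,0,0,0,-0.0222],[0,0,0,0,0,-0.0222]],
])

```text
time_s: 11.38
position: [0.4238, 0.2253, 0.109]
tcp_rot: [[-0.437, 0.899, -0.001], [0.899, 0.437, -0.001], [-0.001, -0.002, -1.0]]
force: [-1.4, -4.9, 6.7]
opening: 0.11
grasp_force: 30.0
```

```bash
python3 -c "
from h import *
avg(3)"
```

```text
avg mz,tau6 [-0.0596 -0.1295] [0.0061 0.0839]
t 11.53 dial rad 1.751 or 4.893 mz -0.025 tau6 -0.046 F [-0.9 -4.9  6.9] M [-0.93  0.18 -0.03] pos [0.4238 0.2253 0.109 ] op 0.114 gf 30.0 q6 -11.1
```

>>> play_rows([
  [[0,0,0,0,0,0],[0,0,0,0,0,0],[0,0,0,0,0,0],[0,0,0,0,0,0],[0,0,0,0,0,0]],
], fingers=0.035)

```text
time_s: 11.95
position: [0.4242, 0.2264, 0.1084]
tcp_rot: [[-0.435, 0.9, -0.0], [0.9, 0.435, 0.0], [0.0, -0.0, -1.0]]
force: [0.0, -0.1, 0.3]
opening: 0.369
grasp_force: 0.0
```

In the tool's units: -0.045 m is -0.225, -0.035 m is -0.175.

>>> play_rows([
  [[0,0,-0.04,0,0,0],[0,0,-0.1,0,0,0],[0,0,-0.175,0,0,0],[0,0,-0.225,0,0,0],[0,0,-0.225,0,0,0]],
])

```text
time_s: 12.37
position: [0.4256, 0.2268, 0.1557]
tcp_rot: [[-0.436, 0.9, 0.004], [0.9, 0.436, 0.001], [-0.001, 0.005, -1.0]]
force: [-0.5, 0.2, -0.0]
opening: 0.401
grasp_force: 0.0
```

Run:
```python
from h import *
ds()
s=bot.read_state(); R=np.array(s['tcp_rot']);T=np.array(s['position'])
p=[.4944,.2035,.2712]
print(R.T@(box(p,(-.062,-.042,.150))-T))
print(np.degrees(np.arctan2(R[1,1],R[0,1])), s['joint_positions'])
```

```text
t 12.37 dial rad 1.75 or 4.892 mz -0.017 tau6 -0.003 F [-0.5  0.2 -0. ] M [-0.04 -0.01 -0.02] pos [0.4256 0.2268 0.1557] op 0.401 gf 0.0 q6 -11.1
[-0.0812 -0.0168  0.0057]
25.8179714553663 [ 14.7395  26.8934 107.1873   0.0083  45.6531 -11.0842]
```

In the tool's units: -0.082 m is -0.41, -0.02 m is -0.1, 55 degrees is 0.1528.

>>> play_rows([
  [[-0.05,-0.01,0,0,0,0.0167],[-0.1,-0.02,0.005,0,0,0.0361],[-0.15,-0.03,0.01,0,0,0.0556],[-0.21,-0.045,0.015,0,0,0.075],[-0.275,-0.06,0.02,0,0,0.0944],[-0.335,-0.07,0.025,0,0,0.1139],[-0.385,-0.08,0.03,0,0,0.1333],[-0.41,-0.085,0.03,0,0,0.1528]],
])

```text
time_s: 13.03
position: [0.4447, 0.144, 0.1471]
tcp_rot: [[0.494, 0.87, -0.001], [0.87, -0.494, -0.0], [-0.001, -0.0, -1.0]]
force: [0.0, 0.3, 0.2]
opening: 0.407
grasp_force: 0.0
```

In the tool's units: 30 degrees is 0.0833.

>>> play_rows([
  [[0,0,0,0,0,0.0194],[0,0,0,0,0,0.0389],[0,0,0,0,0,0.0583],[0,0,0,0,0,0.075],[0,0,0,0,0,0.0833],[0,0,0,0,0,0.0833]],
])

```text
time_s: 13.53
position: [0.4444, 0.145, 0.1473]
tcp_rot: [[0.859, 0.511, -0.001], [0.511, -0.859, 0.0], [-0.0, -0.0, -1.0]]
force: [-0.0, -1.2, -0.3]
opening: 0.407
grasp_force: 0.0
```

Run:
```python
from h import *
st(); d=snap('wrist'); cv2.imwrite('pics/w3.png',cv2.resize(d['frame'][100:340,160:480],None,fx=2,fy=2)[:,:,::-1])
print(proj(d,(.4459,.1454,.106)))
```

```text
{'time_s': 13.5333, 'position': [0.4444, 0.145, 0.1473], 'joint_positions': [4.3364, 26.9924, 109.4214, 0.0042, 43.6196, 63.5768], 'tcp_rot': [[0.8593, 0.5114, -0.0006], [0.5114, -0.8593, 0.0], [-0.0005, -0.0003, -1.0]], 'force': [-0.032, -1.1692, -0.2865], 'moment': [-0.0289, 0.1293, 0.0235], 'opening': 0.4073, 'grasp_force': 0.0}
[321.0859 274.7314]
```

View pics/w3.png

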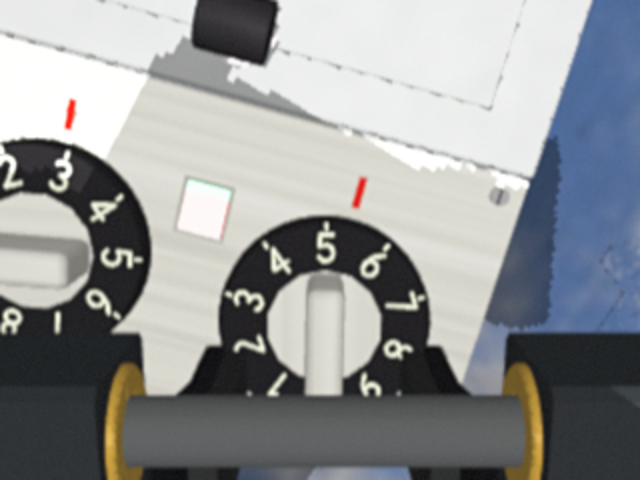

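The bar is centred between the fingers at (325,330) in the crop and aligned with them, and the left dial's 3 is at its mark. I'll descend and grip.

In the tool's units: 0.039 m is 0.195, 0.03 m is 0.15.

>>> play_rows([
  [[0.005,0,0.05,0,0,0],[0.005,0,0.1,0,0,0],[0.005,0,0.15,0,0,0],[0.005,0,0.195,0,0,0],[0.005,0,0.195,0,0,0]],
])

```text
time_s: 14.0
position: [0.4444, 0.1454, 0.1071]
tcp_rot: [[0.858, 0.513, -0.003], [0.513, -0.858, -0.0], [-0.003, -0.002, -1.0]]
force: [0.1, -0.4, 0.4]
opening: 0.398
grasp_force: 0.0
```

>>> play_rows([
  [[0,0,0,0,0,0],[0,0,0,0,0,0],[0,0,0,0,0,0],[0,0,0,0,0,0],[0,0,0,0,0,0],[0,0,0,0,0,0]],
], fingers=0.0)

```text
time_s: 14.5
position: [0.4458, 0.1457, 0.109]
tcp_rot: [[0.859, 0.511, 0.001], [0.511, -0.859, 0.0], [0.001, 0.0, -1.0]]
force: [-0.9, 0.5, 3.0]
opening: 0.114
grasp_force: 30.0
```

In the tool's units: -15 degrees is -0.0417.

>>> play_rows([
  [[0,0,0,0,0,-0.0083],[0,0,0,0,0,-0.0167],[0,0,0,0,0,-0.025],[0,0,0,0,0,-0.0333],[0,0,0,0,0,-0.0417],[0,0,0,0,0,-0.0417]],
])

```text
time_s: 15.0
position: [0.4458, 0.1457, 0.1089]
tcp_rot: [[0.697, 0.717, 0.001], [0.717, -0.697, 0.0], [0.001, 0.0, -1.0]]
force: [0.2, 0.5, 4.0]
opening: 0.11
grasp_force: 29.9
```

```bash
python3 -c "
from h import *
avg(2)"
```

```text
avg mz,tau6 [-0.1589 -0.3299] [0.0438 0.1202]
t 15.1 dial rad 0.527 or 3.668 mz -0.108 tau6 -0.133 F [-0.5  1.2  3.5] M [ 0.14  0.22 -0.11] pos [0.4458 0.1457 0.109 ] op 0.109 gf 29.9 q6 48.7
```

In the tool's units: -9 degrees is -0.025.

>>> play_rows([
  [[0,0,0,0,0,-0.0083],[0,0,0,0,0,-0.0167],[0,0,0,0,0,-0.025],[0,0,0,0,0,-0.025]],
])

```text
time_s: 15.43
position: [0.4458, 0.1457, 0.1089]
tcp_rot: [[0.577, 0.817, 0.001], [0.817, -0.577, 0.0], [0.001, 0.0, -1.0]]
force: [-0.7, 0.8, 5.7]
opening: 0.112
grasp_force: 29.9
```

```bash
python3 -c "
from h import *
avg(2)"
```

```text
avg mz,tau6 [-0.0996 -0.2783] [0.0473 0.1251]
t 15.53 dial rad 0.683 or 3.825 mz -0.058 tau6 -0.083 F [-0.5  0.9  5.3] M [ 0.12  0.26 -0.06] pos [0.4458 0.1457 0.1089] op 0.109 gf 30.0 q6 39.7
```

In the tool's units: -6 degrees is -0.0167.

>>> play_rows([
  [[0,0,0,0,0,-0.0056],[0,0,0,0,0,-0.0111],[0,0,0,0,0,-0.0139],[0,0,0,0,0,-0.0167]],
])

```text
time_s: 15.87
position: [0.4458, 0.1457, 0.1089]
tcp_rot: [[0.49, 0.872, 0.001], [0.872, -0.49, 0.0], [0.001, 0.0, -1.0]]
force: [0.2, 1.1, 6.6]
opening: 0.115
grasp_force: 30.0
```

```bash
python3 -c "
from h import *
ds();avg(2)"
```

```text
t 15.87 dial rad 0.788 or 3.929 mz -0.3 tau6 -0.168 F [0.2 1.1 6.6] M [ 0.05  0.22 -0.3 ] pos [0.4458 0.1457 0.1089] op 0.115 gf 30.0 q6 33.7
avg mz,tau6 [-0.2744 -0.2404] [0.0253 0.0728]
t 15.97 dial rad 0.787 or 3.929 mz -0.277 tau6 -0.307 F [-0.9  1.6  5.7] M [ 0.1   0.21 -0.28] pos [0.4458 0.1457 0.1089] op 0.11 gf 30.0 q6 33.7
```

In the tool's units: -4 degrees is -0.0111.

>>> play_rows([
  [[0,0,0,0,0,-0.0028],[0,0,0,0,0,-0.0056],[0,0,0,0,0,-0.0083],[0,0,0,0,0,-0.0111]],
])

```text
time_s: 16.3
position: [0.4458, 0.1457, 0.1089]
tcp_rot: [[0.428, 0.904, 0.001], [0.904, -0.428, 0.0], [0.001, 0.0, -1.0]]
force: [-0.1, 0.6, 5.2]
opening: 0.108
grasp_force: 30.0
```

```bash
python3 -c "
from h import *
ds();avg(2)"
```

```text
t 16.3 dial rad 0.857 or 3.999 mz -0.328 tau6 -0.165 F [-0.1  0.6  5.2] M [ 0.11  0.18 -0.33] pos [0.4458 0.1457 0.1089] op 0.108 gf 30.0 q6 29.7
avg mz,tau6 [-0.2932 -0.2236] [0.0349 0.0586]
t 16.4 dial rad 0.857 or 3.999 mz -0.217 tau6 -0.26 F [-0.9  1.   6. ] M [ 0.13  0.21 -0.22] pos [0.4457 0.1457 0.1089] op 0.114 gf 30.0 q6 29.7
```

In the tool's units: -4 degrees is -0.0111.

>>> play_rows([
  [[0,0,0,0,0,-0.0028],[0,0,0,0,0,-0.0056],[0,0,0,0,0,-0.0083],[0,0,0,0,0,-0.0111]],
])

```text
time_s: 16.73
position: [0.4458, 0.1457, 0.1089]
tcp_rot: [[0.364, 0.932, 0.001], [0.932, -0.364, 0.0], [0.001, 0.001, -1.0]]
force: [-1.1, 1.8, 5.1]
opening: 0.108
grasp_force: 30.0
```

```bash
python3 -c "
from h import *
avg(3)"
```

```text
avg mz,tau6 [-0.2252 -0.2275] [0.0685 0.0729]
t 16.88 dial rad 0.927 or 4.069 mz -0.221 tau6 -0.223 F [-0.4  0.   5. ] M [ 0.13  0.26 -0.22] pos [0.4457 0.1457 0.1089] op 0.112 gf 30.0 q6 25.7
```

In the tool's units: -4 degrees is -0.0111.

>>> play_rows([
  [[0,0,0,0,0,-0.0028],[0,0,0,0,0,-0.0056],[0,0,0,0,0,-0.0083],[0,0,0,0,0,-0.0111]],
])

```text
time_s: 17.22
position: [0.4457, 0.1457, 0.1089]
tcp_rot: [[0.298, 0.955, 0.001], [0.955, -0.298, 0.0], [0.001, 0.001, -1.0]]
force: [-0.4, 0.3, 4.8]
opening: 0.111
grasp_force: 30.0
```

```bash
python3 -c "
from h import *
avg(3)"
```

```text
avg mz,tau6 [-0.2443 -0.2489] [0.0115 0.0757]
t 17.37 dial rad 0.997 or 4.138 mz -0.289 tau6 -0.247 F [0.1 0.4 6. ] M [ 0.15  0.15 -0.29] pos [0.4458 0.1457 0.1089] op 0.112 gf 30.0 q6 21.7
```

In the tool's units: -4 degrees is -0.0111.

>>> play_rows([
  [[0,0,0,0,0,-0.0028],[0,0,0,0,0,-0.0056],[0,0,0,0,0,-0.0083],[0,0,0,0,0,-0.0111]],
])

```text
time_s: 17.7
position: [0.4458, 0.1457, 0.1089]
tcp_rot: [[0.231, 0.973, 0.001], [0.973, -0.231, 0.0], [0.001, 0.001, -1.0]]
force: [-0.2, 1.1, 5.6]
opening: 0.114
grasp_force: 30.0
```

```bash
python3 -c "
from h import *
avg(3)"
```

```text
avg mz,tau6 [-0.2775 -0.2676] [0.0194 0.0706]
t 17.85 dial rad 1.066 or 4.208 mz -0.311 tau6 -0.263 F [-1.5  1.9  5.5] M [ 0.08  0.14 -0.31] pos [0.4458 0.1457 0.109 ] op 0.108 gf 30.0 q6 17.7
```

In the tool's units: -4 degrees is -0.0111.

>>> play_rows([
  [[0,0,0,0,0,-0.0028],[0,0,0,0,0,-0.0056],[0,0,0,0,0,-0.0083],[0,0,0,0,0,-0.0111]],
])

```text
time_s: 18.18
position: [0.4457, 0.1457, 0.1089]
tcp_rot: [[0.162, 0.987, 0.001], [0.987, -0.162, 0.0], [0.0, 0.001, -1.0]]
force: [-0.7, 0.9, 4.8]
opening: 0.112
grasp_force: 30.0
```

```bash
python3 -c "
from h import *
avg(3)"
```

```text
avg mz,tau6 [-0.1461 -0.1546] [0.0293 0.0715]
t 18.33 dial rad 1.137 or 4.278 mz -0.116 tau6 -0.144 F [-1.3  1.3  5.4] M [ 0.18  0.22 -0.12] pos [0.4458 0.1457 0.1089] op 0.114 gf 29.9 q6 13.7
```

In the tool's units: -4 degrees is -0.0111.

>>> play_rows([
  [[0,0,0,0,0,-0.0028],[0,0,0,0,0,-0.0056],[0,0,0,0,0,-0.0083],[0,0,0,0,0,-0.0111]],
])

```text
time_s: 18.67
position: [0.4457, 0.1457, 0.1089]
tcp_rot: [[0.091, 0.996, 0.001], [0.996, -0.091, 0.0], [0.0, 0.001, -1.0]]
force: [-1.0, 1.0, 5.9]
opening: 0.111
grasp_force: 30.0
```

```bash
cat >> h.py <<'E'
def win():
    for c in ('side','scene'):
        d=snap(c); q=np.round(proj(d,box([.4944,.2035,.2712],(-.041,.001,.075)))).astype(int)
        a=d['frame'][q[1]-8:q[1]+9,q[0]-9:q[0]+10].astype(int)
        g=a[:,:,1]-a[:,:,0]; print(c,q,'greenish',(g>25).sum(),'reddish',(g<-25).sum(),'max',g.max(),g.min())
E
python3 -c "
from h import *
avg(3);win()"
```

```text
avg mz,tau6 [-0.0067  0.0251] [0.0105 0.0875]
t 18.82 dial rad 1.207 or 4.349 mz 0.063 tau6 0.027 F [-2.1  1.3  5.7] M [0.21 0.22 0.06] pos [0.4457 0.1457 0.109 ] op 0.111 gf 30.0 q6 9.7
side [345 301] greenish 0 reddish 0 max 13 -21
scene [231 208] greenish 0 reddish 0 max 1 -7
```

In the tool's units: -2 degrees is -0.0056.

>>> play_rows([
  [[0,0,0,0,0,-0.0028],[0,0,0,0,0,-0.0056]],
])

```text
time_s: 19.08
position: [0.4458, 0.1457, 0.1089]
tcp_rot: [[0.057, 0.998, 0.001], [0.998, -0.057, 0.0], [0.0, 0.001, -1.0]]
force: [-1.6, 1.5, 6.1]
opening: 0.111
grasp_force: 29.9
```

```bash
python3 -c "
from h import *
avg(3);win()"
```

```text
avg mz,tau6 [-0.0569 -0.0781] [0.0353 0.0753]
t 19.23 dial rad 1.242 or 4.384 mz -0.05 tau6 -0.067 F [0.1 0.4 5.6] M [ 0.15  0.16 -0.05] pos [0.4457 0.1457 0.1089] op 0.112 gf 30.0 q6 7.7
side [345 301] greenish 0 reddish 0 max 13 -21
scene [231 208] greenish 0 reddish 0 max 1 -6
```

In the tool's units: -2 degrees is -0.0056.

>>> play_rows([
  [[0,0,0,0,0,-0.0028],[0,0,0,0,0,-0.0056]],
])

```text
time_s: 19.5
position: [0.4457, 0.1457, 0.1089]
tcp_rot: [[0.022, 1.0, 0.001], [1.0, -0.022, 0.0], [0.0, 0.001, -1.0]]
force: [-0.8, 1.4, 6.1]
opening: 0.114
grasp_force: 29.9
```

```bash
python3 -c "
from h import *
avg(3);win()"
```

```text
avg mz,tau6 [-0.134  -0.1098] [0.0292 0.0869]
t 19.65 dial rad 1.277 or 4.418 mz -0.114 tau6 -0.106 F [-1.   0.8  4.6] M [ 0.19  0.2  -0.11] pos [0.4458 0.1457 0.109 ] op 0.112 gf 29.9 q6 5.7
side [345 301] greenish 0 reddish 0 max 13 -6
scene [231 208] greenish 0 reddish 0 max 2 -6
```

In the tool's units: -2 degrees is -0.0056.

>>> play_rows([
  [[0,0,0,0,0,-0.0028],[0,0,0,0,0,-0.0056]],
])

```text
time_s: 19.92
position: [0.4457, 0.1457, 0.1089]
tcp_rot: [[-0.012, 1.0, 0.001], [1.0, 0.012, 0.0], [0.0, 0.001, -1.0]]
force: [-0.7, 1.8, 6.0]
opening: 0.111
grasp_force: 29.9
```

```bash
python3 -c "
from h import *
avg(3);win(); d=snap('side'); a=d['frame'][255:345,290:400]; cv2.imwrite('pics/s3.png',cv2.resize(a,None,fx=6,fy=6,interpolation=cv2.INTER_CUBIC)[:,:,::-1])"
```

```text
avg mz,tau6 [-0.1511 -0.1245] [0.0141 0.0753]
t 20.07 dial rad 1.311 or 4.453 mz -0.112 tau6 -0.116 F [-1.5  1.5  5.5] M [ 0.17  0.16 -0.11] pos [0.4458 0.1457 0.1089] op 0.111 gf 29.9 q6 3.7
side [345 301] greenish 0 reddish 0 max 13 -5
scene [231 208] greenish 0 reddish 0 max 2 -6
```

View pics/s3.png

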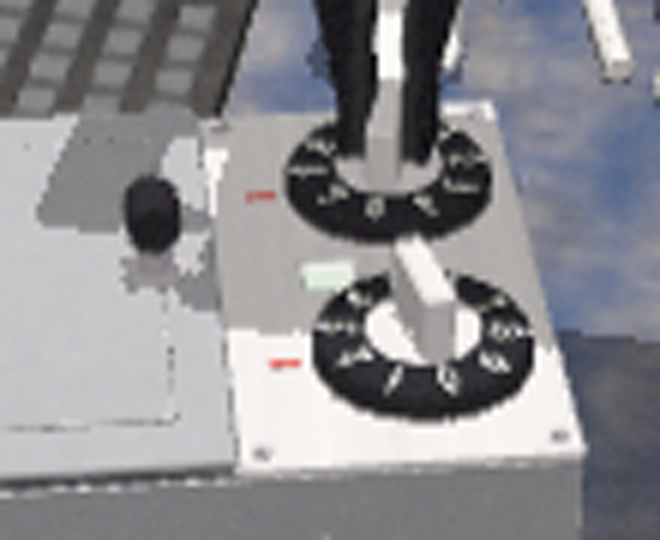

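The window is now fully green at (328,275), so the bolt is back and the right dial stays where it is. I'll release it, lift clear and go over to the knob.

>>> play_rows([
  [[0,0,0,0,0,0],[0,0,0,0,0,0],[0,0,0,0,0,0],[0,0,0,0,0,0],[0,0,0,0,0,0]],
], fingers=0.04)

```text
time_s: 20.63
position: [0.4454, 0.1455, 0.1083]
tcp_rot: [[-0.014, 1.0, -0.0], [1.0, 0.014, -0.0], [-0.0, -0.0, -1.0]]
force: [0.0, 0.5, -1.3]
opening: 0.4
grasp_force: 0.0
```

In the tool's units: 0.06 m is 0.3, 0.059 m is 0.295, 38 degrees is 0.1056.

>>> play_rows([
  [[0,0,-0.05,0,0,0],[0,0,-0.125,0,0,0],[0,0,-0.2,0,0,0.0111],[0.075,0.075,-0.25,0,0,0.0278],[0.15,0.15,-0.25,0,0,0.0472],[0.225,0.225,-0.25,0,0,0.0667],[0.275,0.275,-0.25,0,0,0.0861],[0.3,0.295,-0.25,0,0,0.1056]],
])

```text
time_s: 21.3
position: [0.5056, 0.2076, 0.1587]
tcp_rot: [[0.609, 0.793, 0.003], [0.793, -0.609, 0.001], [0.002, 0.002, -1.0]]
force: [0.1, 1.6, -0.5]
opening: 0.462
grasp_force: 0.0
```

In the tool's units: 37 degrees is 0.1028.

>>> play_rows([
  [[0,0,0,0,0,0.0194],[0,0,0,0,0,0.0389],[0,0,0,0,0,0.0583],[0,0,0,0,0,0.0778],[0,0,0,0,0,0.0972],[0,0,0,0,0,0.1028],[0,0,0,0,0,0.1028]],
])

```text
time_s: 21.88
position: [0.5035, 0.2063, 0.1583]
tcp_rot: [[0.962, 0.272, -0.001], [0.272, -0.962, -0.0], [-0.001, 0.0, -1.0]]
force: [1.2, -0.5, -0.6]
opening: 0.461
grasp_force: 0.0
```

Run:
```python
from h import *
s=st(); d=snap('wrist'); cv2.imwrite('pics/w4.png',cv2.resize(d['frame'][180:420,160:480],None,fx=2,fy=2)[:,:,::-1])
p=[.4944,.2035,.2712]; R=np.array(s['tcp_rot'])
print(R.T@(box(p,(.0105,0,.105))-s['position']), proj(d,box(p,(.0105,0,.099))),np.degrees(np.arctan2(R[1,1],R[0,1])))
print([(x['at'],x['confidence']) for x in finder.recognise('wrist','lid_knob')])
```

```text
{'time_s': 21.8833, 'position': [0.5035, 0.2063, 0.1583], 'joint_positions': [10.5103, 30.5128, 98.2004, -0.0079, 51.3211, 84.7535], 'tcp_rot': [[0.9624, 0.2716, -0.0006], [0.2716, -0.9624, -0.0002], [-0.0006, 0.0001, -1.0]], 'force': [1.1613, -0.5177, -0.6317], 'moment': [-0.0032, 0.1223, 0.0194], 'opening': 0.4613, 'grasp_force': 0.0}
[0.001  0.0002 0.0533] [320.9694 265.4174] -74.23830227009653
[([0.545, 0.2142, 0.0791], 0.96)]
```

View pics/w4.png

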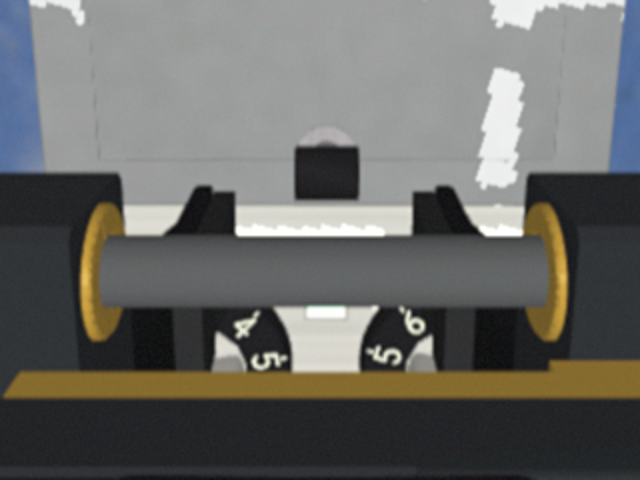

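The knob is midway between the fingers at (327,172) in the crop, and the window is green at (326,312). I'll descend, pinch it and lift a little to test.

In the tool's units: 0.053 m is 0.265, 0.048 m is 0.24.

>>> play_rows([
  [[0.005,0,0.06,0,0,0],[0.005,0,0.125,0,0,0],[0.005,0,0.19,0,0,0],[0.005,0,0.24,0,0,0],[0.005,0,0.265,0,0,0],[0.005,0,0.265,0,0,0]],
])

```text
time_s: 22.48
position: [0.5038, 0.2065, 0.1043]
tcp_rot: [[0.962, 0.273, -0.003], [0.273, -0.962, -0.001], [-0.003, -0.0, -1.0]]
force: [-0.3, 0.2, 0.3]
opening: 0.46
grasp_force: 0.0
```

>>> play_rows([
  [[0,0,0,0,0,0],[0,0,0,0,0,0],[0,0,0,0,0,0],[0,0,0,0,0,0],[0,0,0,0,0,0],[0,0,0,0,0,0]],
], fingers=0.0)

```text
time_s: 22.98
position: [0.5053, 0.206, 0.1061]
tcp_rot: [[0.962, 0.273, 0.001], [0.273, -0.962, -0.001], [0.001, 0.001, -1.0]]
force: [0.2, -4.0, 2.6]
opening: 0.202
grasp_force: 30.0
```

In the tool's units: -0.005 m is -0.025, -0.001 m is -0.005.

>>> play_rows([
  [[0,0,-0.005,0,0,0],[0.005,0,-0.015,0,0,0],[0.005,0,-0.025,0,0,0]],
])

```text
time_s: 23.23
position: [0.5062, 0.2063, 0.1098]
tcp_rot: [[0.962, 0.272, 0.0], [0.272, -0.962, -0.001], [0.0, 0.001, -1.0]]
force: [4.8, -4.1, -8.6]
opening: 0.201
grasp_force: 30.0
```

In the tool's units: -0.0463 m is -0.2315, -0.0414 m is -0.207.

>>> play_rows([
  [[0.01,0,-0.025,0,0,0],[0.02,0,-0.05,0,0,0],[0.04,0,-0.085,0,0,0],[0.06,0,-0.1185,0,0,0],[0.084,0,-0.15,0,0,0],[0.11,0,-0.18,0,0,0],[0.139,0,-0.207,0,0,0],[0.17,0,-0.2315,0,0,0]],
])

```text
time_s: 23.9
position: [0.5347, 0.2143, 0.1549]
tcp_rot: [[0.962, 0.273, -0.01], [0.273, -0.962, -0.004], [-0.011, 0.001, -1.0]]
force: [-1.5, -7.2, -7.1]
opening: 0.2
grasp_force: 30.0
```

```bash
cat >> h.py <<'E'
def lid():
    s=bot.read_state(); h=np.array([.5893,.2299,.0765]); r=np.array(s['position'])-[0,0,.007]-h
    x=r[0]*np.cos(.2712)+r[1]*np.sin(.2712)
    a=np.pi-np.arctan2(r[2],x)-np.arctan2(.0225,.088); print('lid',a,'radius',np.hypot(x,r[2]),'F',np.round(s['force'],1),s['opening'],s['time_s'])
E
python3 -c "
from h import *
lid()"
```

```text
lid 0.6480124385258899 radius 0.09122406022791713 F [-1.5 -7.2 -7.1] 0.20015153185462264 23.9
```

>>> play_rows([
  [[0.033,0,-0.0215,0,0,0],[0.068,0,-0.0405,0,0,0],[0.104,0,-0.056,0,0,0],[0.142,0,-0.0685,0,0,0],[0.1805,0,-0.0775,0,0,0],[0.2195,0,-0.083,0,0,0],[0.259,0,-0.085,0,0,0],[0.299,0,-0.084,0,0,0]],
])

```text
time_s: 24.57
position: [0.593, 0.2306, 0.1745]
tcp_rot: [[0.962, 0.273, -0.008], [0.273, -0.962, -0.004], [-0.008, 0.002, -1.0]]
force: [-4.5, -6.9, 7.3]
opening: 0.205
grasp_force: 30.0
```

In the tool's units: 0.018 m is 0.09, 0.0156 m is 0.078.

>>> play_rows([
  [[0.039,0,0.0045,0,0,0],[0.078,0,0.013,0,0,0],[0.09,0,0.0165,0,0,0],[0.09,0,0.0165,0,0,0],[0.09,0,0.0165,0,0,0]],
])

```text
time_s: 24.98
position: [0.6136, 0.2364, 0.1718]
tcp_rot: [[0.962, 0.273, 0.001], [0.273, -0.962, -0.002], [0.0, 0.002, -1.0]]
force: [0.4, -4.2, 5.4]
opening: 0.201
grasp_force: 30.0
```

```bash
python3 -c "
from h import *
lid()"
```

```text
lid 1.5980141212521033 radius 0.09179176617877606 F [ 0.4 -4.2  5.4] 0.20086059560410202 24.9833
```

>>> play_rows([
  [[0,0,0,0,0,0],[0,0,0,0,0,0],[0,0,0,0,0,0],[0,0,0,0,0,0],[0,0,0,0,0,0],[0,0,0,0,0,0]],
], fingers=0.045)

```text
time_s: 25.48
position: [0.6129, 0.2376, 0.1701]
tcp_rot: [[0.962, 0.273, -0.001], [0.273, -0.962, 0.0], [-0.001, -0.0, -1.0]]
force: [0.2, -0.3, -0.4]
opening: 0.498
grasp_force: 0.0
```

In the tool's units: -0.105 m is -0.525, -0.095 m is -0.475.

>>> play_rows([
  [[0,0,-0.04,0,0,0],[0,0,-0.1,0,0,0],[0,0,-0.175,0,0,0],[0,0,-0.275,0,0,0],[0,0,-0.375,0,0,0],[0,0,-0.475,0,0,0],[0,0,-0.525,0,0,0],[0,0,-0.525,0,0,0]],
])

```text
time_s: 26.15
position: [0.615, 0.2378, 0.2796]
tcp_rot: [[0.962, 0.272, 0.008], [0.272, -0.962, 0.002], [0.008, 0.0, -1.0]]
force: [0.2, -0.4, 0.3]
opening: 0.517
grasp_force: 0.0
```

Run:
```python
from h import *
st(); d=snap('side'); cv2.imwrite('pics/s5.png',d['frame'][100:400,150:550][:,:,::-1])
for n in ('beaker','wash_bottle','marker_black'): print(n,[(np.round(x['at'],4).tolist(),round(x['confidence'],2)) for x in finder.recognise('side',n)[:1]])
```

```text
{'time_s': 26.15, 'position': [0.615, 0.2378, 0.2796], 'joint_positions': [11.4484, 30.5963, 74.5091, 0.0079, 74.4438, 85.6412], 'tcp_rot': [[0.9622, 0.2724, 0.0077], [0.2724, -0.9622, 0.0017], [0.0079, 0.0005, -1.0]], 'force': [0.2246, -0.3726, 0.3408], 'moment': [-0.0618, 0.1494, 0.0088], 'opening': 0.5167, 'grasp_force': 0.0}
beaker [([0.4709, -0.0353, 0.0472], 0.84)]
wash_bottle [([0.45, -0.1358, 0.0926], 0.65)]
marker_black [([0.4083, -0.0981, 0.0094], 0.51)]
```

View pics/s5.png

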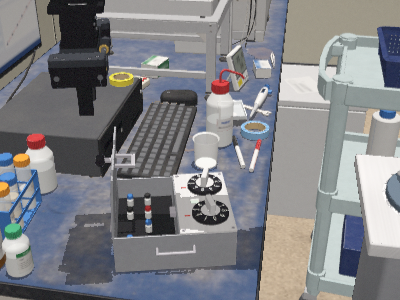

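The lid stands open at about (115,150), with the bolt window and dials undisturbed. The beaker, wash bottle and marker are where they were, and the gripper is clear above. I'll hand it in.

```bash
python3 -c "
from h import *
print(bot.hand_in())"
```

```text
the job is handed in; nothing more can be done
None
```

I unlocked the box with the left dial first (set at about 1.75 rad), then the right (about 4.45 rad), and the lid now stands open at about 1.6 rad. The window is green, the beaker, wash bottle and marker haven't moved, and I handed the job in at about 26 s; no verdict came back.

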